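Pack the last three salsa pots into the round tin

ROBOT

A 6-joint arm with a two-finger parallel gripper is mounted at the origin on the work surface. World frame = base frame: x ahead of the robot, y to its left, z up, the work surface at z = 0. Lengths are in m, angles in rad, forces in N, time in s.
With the tool pointing down it reaches from about 0.275 to 1 m from the base axis. Payload 8.4 kg.
Tool frame: the origin (TCP) lies midway between the tips of the shut fingers; the grasp point (between the pads) lies arm.grip_depth behind it (arm.grip_depth is the distance from the TCP to the grasp point, in m); x points along the fingers, y is the direction in which the jaws open and shut, and the axes are right-handed (so a half turn about x gives the same grasp; the last joint's range is limited). The gripper opens to 85 mm and grips with 20 to 120 N. Pads are 22 mm wide; open, the fingers measure 114 mm over their backs; the gripper's body (76 mm by 85 mm) begins 54 mm behind the grasp point. The pads swing forward as they close: fully open they stand 13 mm farther back than shut.
Start: joints at [1.147, 0.353, 1.633, -0, 1.155, -0.002], TCP at [0.256, 0.57, 0.193] pointing down, gripper open.
Joint ranges: [-2.63, 2.63], [-0.92, 2.1], [0.06, 2.66], [-1.3, 4.44], [0, 2.69], [-3.02, 3.02]. Speed limits (rad/s): [2.22, 2.22, 2.79, 3.14, 3.14, 3.14].

INTERFACE

Orientations are given as [roll, pitch, yaw] about the fixed x, y, z axes, in that order (R = Rz(yaw) Ry(pitch) Rx(roll)).
In Python, from cell import sensors, get_image, arm gives the robot as it stands. The module is installed in compiled form; this text tells all that it offers.
- The arm moves only by the tool apply_moves, never from a script. Its argument "increments" is a list of rows, each a list of 3 entries, a list of its own where there are three numbers: the shift along the world's x, y, z in cm, then the turn, a rotation vector about the world's x, y, z in rad, then the closure, from 0 (fully open) to 1 (shut). In form: [[[dx, dy, dz], [rx, ry, rz], hand], ...]. A call has 1 to 8 rows; each row shifts and turns the commanded pose from where the row before left it; what a row does not reach is not made up. A row lasts 1/12 s, in which the tool goes at most 41.7 mm and 7.16 degrees, less where a joint would pass 70% of its speed; a pose out of reach is approached as far as the arm can. A call with a gripper value outside its range is refused whole. The fingers move at their own pace and stop on an object; the grip force is fixed at half the most. Time passes only in rows, so rows that do not move let the fingers close. It gives the time, the measured TCP pose, the force and the opening at its end, in the units of the state.
- sensors.get_state(): the state, without advancing time (a new reading comes with each control period).
- get_image(name): name is "scene" or "top"; returns a dict with "image" (480x640x3 uint8, blue, green, red), "fx", "fy", "cx", "cy" (pixels), "T" (4x4, takes a point from camera to world coordinates). Camera axes: x right, y down, z forward; pixel columns grow to the right and rows downward; lengths in m; the calibration is good to about 2 mm. A picture is of the moment at which its call begins. There is no depth.
- arm.job_done(): hands the job in, once; it reports no verdict.
The state is a dict: "t": time; "q": joint angles; "dq": joint speeds; "tau": joint torques, N m; "position": TCP position; "tcp_rot": TCP orientation; "contact_force": force on the tool from outside, world axes, zero at the start; "ft_torque": the same for the moment, N m; "opening": finger opening in m.
Only numpy, scipy, OpenCV 4.12 (cv2) and the standard library are available. Lean on these libraries where they do the work, as an engineer would, in place of code of your own. Each camera call takes 0.05 s, during which the arm holds its last target. There are 200 camera calls.

TASK

Take the three clay pots from the slanted counter display and pack them into the round steel tin beside the four that are there already, so that all seven stand upright and flat on its floor, closely packed with one in the middle and six around it. Set them down gently without dropping, ramming or tipping any, and leave the other things on the counter where they are.

Things in the scene. Friction and masses are not known exactly. Their poses are not given: they have to be found in the camera images.
- tin: round open steel tin fixed to the counter; origin at the middle of its underside, on the counter, z up. Inner diameter 196 mm; floor 4 mm and rim 36 mm above the counter; wall 4 mm thick. It just takes seven pots closely packed: one in the middle, six around at 64 mm from it (4 mm play). Four neighbouring outer places are taken; two outer ones and the middle are free
- display: slanted wooden display fixed to the counter, 250 mm wide (y), 80 mm deep (x). Its face rises 25 degrees towards its +x. Three pockets at y = -80, 0, +80 mm between ribs 12 mm high, with a 12 mm lip at the low (-x) edge. Origin on the counter; a pot's underside centre lies 50 mm above the y axis. Pots come out freely along the pocket's normal, 25 degrees from vertical towards -x
- pot_a_mid (a point): clay pot with a wooden block as stopper, at the start in the display's y = -80 mm pocket, leaning 25 degrees, top towards the low edge, its x and y along the pocket's. Round body 60 mm across, 42 mm high, foot edge bevelled 4 mm; fixed square stopper on the same axis, 28 x 28 mm (faces along the point's x and y), 34 mm tall (grip it); 76 mm high in all, about 0.17 kg. Point on the axis, 38 mm above the underside (half-way up); +z towards the stopper's top
- pot_b_mid (a point): clay pot with a wooden block as stopper, at the start in the display's middle pocket, leaning 25 degrees, top towards the low edge, its x and y along the pocket's. Round body 60 mm across, 42 mm high, foot edge bevelled 4 mm; fixed square stopper on the same axis, 28 x 28 mm (faces along the point's x and y), 34 mm tall (grip it); 76 mm high in all, about 0.17 kg. Point on the axis, 38 mm above the underside (half-way up); +z towards the stopper's top
- pot_c_mid (a point): clay pot with a wooden block as stopper, at the start in the display's y = +80 mm pocket, leaning 25 degrees, top towards the low edge, its x and y along the pocket's. Round body 60 mm across, 42 mm high, foot edge bevelled 4 mm; fixed square stopper on the same axis, 28 x 28 mm (faces along the point's x and y), 34 mm tall (grip it); 76 mm high in all, about 0.17 kg. Point on the axis, 38 mm above the underside (half-way up); +z towards the stopper's top
- pot_d_mid (a point): clay pot with a wooden block as stopper, at the start upright in the tin, near its wall. Round body 60 mm across, 42 mm high, foot edge bevelled 4 mm; fixed square stopper on the same axis, 28 x 28 mm (faces along the point's x and y), 34 mm tall (grip it); 76 mm high in all, about 0.17 kg. Point on the axis, 38 mm above the underside (half-way up); +z towards the stopper's top
- pot_e_mid (a point): clay pot with a wooden block as stopper, at the start upright in the tin, near its wall. Round body 60 mm across, 42 mm high, foot edge bevelled 4 mm; fixed square stopper on the same axis, 28 x 28 mm (faces along the point's x and y), 34 mm tall (grip it); 76 mm high in all, about 0.17 kg. Point on the axis, 38 mm above the underside (half-way up); +z towards the stopper's top
- pot_f_mid (a point): clay pot with a wooden block as stopper, at the start upright in the tin, near its wall. Round body 60 mm across, 42 mm high, foot edge bevelled 4 mm; fixed square stopper on the same axis, 28 x 28 mm (faces along the point's x and y), 34 mm tall (grip it); 76 mm high in all, about 0.17 kg. Point on the axis, 38 mm above the underside (half-way up); +z towards the stopper's top
- pot_g_mid (a point): clay pot with a wooden block as stopper, at the start upright in the tin, near its wall. Round body 60 mm across, 42 mm high, foot edge bevelled 4 mm; fixed square stopper on the same axis, 28 x 28 mm (faces along the point's x and y), 34 mm tall (grip it); 76 mm high in all, about 0.17 kg. Point on the axis, 38 mm above the underside (half-way up); +z towards the stopper's top
- sauce: bystander, to be left alone: amber sauce bottle, 54 mm in diameter and 150 mm tall, between and beyond the tin and the display; origin at the centre of its underside
- spoon: bystander, to be left alone: steel spoon 170 mm long lying along its x between the tin and the display; origin at its middle, on the counter
- beans: bystander, to be left alone: lidded glass jar, 80 mm in diameter and 100 mm tall; origin at the centre of its underside
- cup: bystander, to be left alone: white ceramic cup, 80 mm in diameter and 85 mm tall; origin at the centre of its underside
- mortar: bystander, to be left alone: stone mortar, 160 mm in diameter and 75 mm tall; origin at the centre of its underside

How it is judged:
By the outcome, as a careful person would: the job done as asked, in the order asked, and still so for the second after the job is handed in, with the robot touching nothing.
It also fails if it takes over 72 s, if anything falls off the work surface, if the arm or the gripper's body presses on something with over 40 N, if the wrist force passes 120 N, or if a joint passes its speed limit or range.

## Working session

There is one attempt and no reset: what is moved stays moved. The work goes in short steps, Python scripts to look and compute and a tool call to move; the robot and the scene stay as the last step left them, time stands still between calls to the robot, and variables do not carry over. Pictures are saved under pics/ and viewed, about 8 in all and at most 12, crops included, and the job is handed in when it is done.

Besides the shell and the picture viewer there is one more tool, called in YAML: its name, and indented under it one key for each argument. apply_moves: Moves the arm, as the interface text tells. Its arguments: {"type":"object","properties":{"increments":{"type":"array"}},"required":["increments"]}

```bash
mkdir -p pics
cat > h.py <<'E'
import numpy as np, cv2
from cell import sensors,get_image,arm
def shot(n,f):
    d=get_image(n); cv2.imwrite(f'pics/{f}.png',d['image']); return d
def ray(d,u,v,z):
    T=np.array(d['T']); r=T[:3,:3]@np.array([(u-d['cx'])/d['fx'],(v-d['cy'])/d['fy'],1]); o=T[:3,3]
    return o+r*(z-o[2])/r[2]
def proj(d,p):
    T=np.array(d['T']); c=T[:3,:3].T@(np.array(p)-T[:3,3]); return np.array([d['fx']*c[0]/c[2]+d['cx'],d['fy']*c[1]/c[2]+d['cy']])
E
python3 - <<'E'
from h import *
for n in('top','scene'):
    d=shot(n,n+'0'); print(n,d['fx'],d['cx'],d['cy'],np.round(d['T'],3).tolist())
print(sensors.get_state(), arm.grip_depth)
E
```

```text
top 438.57526076696337 312.36993994475773 241.45424015864063 [[0.024, -0.991, 0.132, 0.423], [-1.0, -0.027, -0.015, 0.114], [0.019, -0.131, -0.991, 1.184], [0.0, 0.0, 0.0, 1.0]]
scene 606.245405012793 326.1769533677757 242.04490916100715 [[-0.434, 0.762, -0.481, 1.351], [0.901, 0.359, -0.244, 0.492], [-0.013, -0.54, -0.842, 1.406], [0.0, 0.0, 0.0, 1.0]]
{'t': 0.1, 'q': array([ 1.14656771e+00,  3.53585994e-01,  1.63408940e+00, -1.29316987e-05,
        1.15520304e+00, -2.39564364e-03]), 'dq': array([-5.60352678e-05, -9.21948220e-04, -2.45372981e-03, -1.91060490e-04,
       -3.97185031e-04, -3.03336849e-04]), 'tau': array([ 1.93639780e-04, -6.06361413e+01, -3.42817891e+01,  1.38127768e-05,
        3.96812087e-03,  2.73302618e-05]), 'position': array([0.25569326, 0.5697595 , 0.19201967]), 'tcp_rot': array([-1.56399607,  1.5695105 , -1.98582382]), 'contact_force': array([ 0.37185853, -0.14975445, -0.00678657]), 'ft_torque': array([-0.01056525, -0.03409064, -0.03967826]), 'opening': 0.08520973726440871} 0.0187
```

View pics/top0.png

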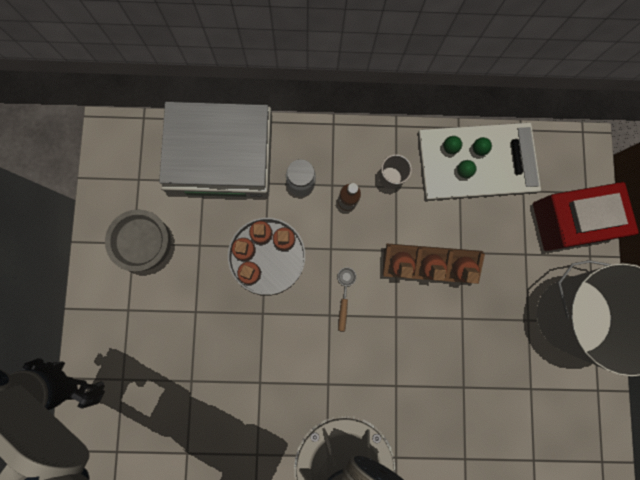

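View pics/scene0.png

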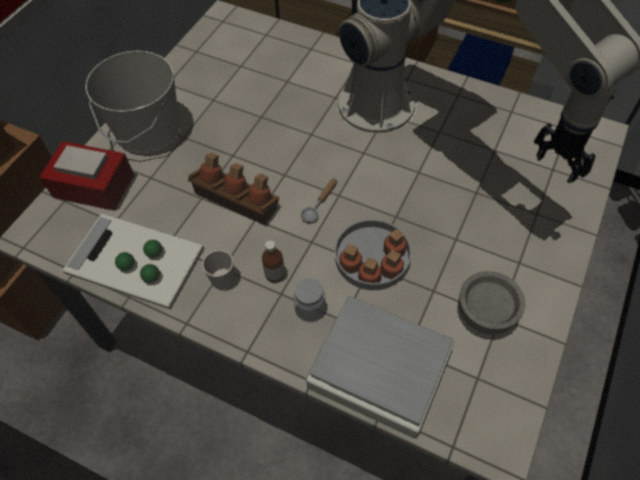

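The top view shows the tin near (267,257) with four pots on its far and left side, leaving the near-right places free. The display pots are at about (403,265), (436,268) and (468,270), the spoon at (345,300) and the sauce at (349,195). The scene view shows the same layout. Next I'll measure the stopper tops and the rim.

Run:
```python
from h import *
t=cv2.imread('pics/top0.png'); s=cv2.imread('pics/scene0.png')
a=cv2.resize(t[212:302,222:312],(400,400),interpolation=cv2.INTER_CUBIC)
b=cv2.resize(t[225:300,375:495],(400,250),interpolation=cv2.INTER_CUBIC)
c=cv2.resize(s[210:295,325:420],(400,358),interpolation=cv2.INTER_CUBIC)
e=cv2.resize(s[145:225,180:285],(400,305),interpolation=cv2.INTER_CUBIC)
out=np.zeros((600,800,3),np.uint8); 
out=np.zeros((760,800,3),np.uint8); out[:400,:400]=a; out[:358,400:]=c; out[400:650,:400]=b; out[400:705,400:]=e
out=np.clip(out.astype(float)*1.5,0,255).astype(np.uint8)
cv2.imwrite('pics/z.png',cv2.resize(out,(630,598)))
for n,im in(('top',t),('scene',s)):
    hsv=cv2.cvtColor(im,cv2.COLOR_BGR2HSV)
    for (u,v) in ([(249,273),(284,238),(250,285),(403,270),(436,278),(392,250)] if n=='top' else [(350,253),(350,262),(395,236),(209,158),(209,178),(234,170)]):
        print(n,u,v,hsv[v,u],im[v,u])
```

```text
top 249 273 [ 14 117 126] [ 68  96 126]
top 284 238 [ 14 119 129] [ 69  97 129]
top 250 285 [18 16 79] [74 77 79]
top 403 270 [ 14 118 104] [ 56  79 104]
top 436 278 [ 14 122 107] [ 56  80 107]
top 392 250 [ 13 124  76] [39 55 76]
scene 350 253 [ 15 113 102] [ 57  80 102]
scene 350 262 [  8 146 112] [ 48  65 112]
scene 395 236 [ 15 114 114] [ 63  88 114]
scene 209 158 [ 15 116  79] [43 61 79]
scene 209 178 [  6 128  68] [34 41 68]
scene 234 170 [ 15 107  76] [44 60 76]
```

View pics/z.png

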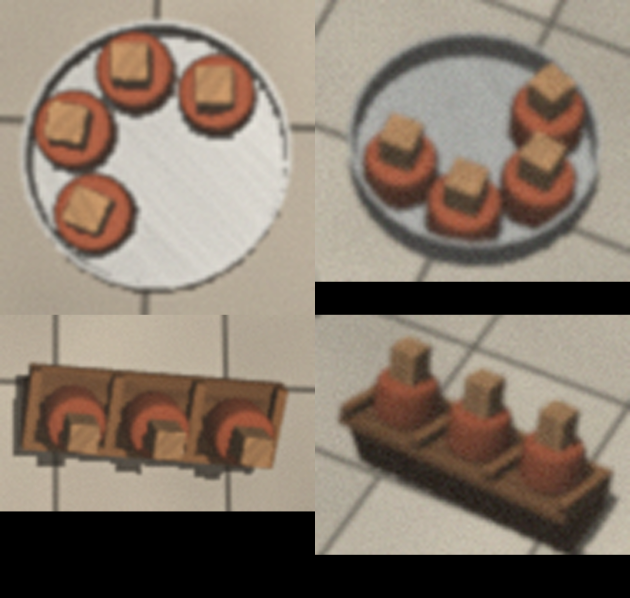

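The crops show the four tin pots clearly, with the gap at the near-right. All three display pots lean towards the robot. Next: blob centroids, cast to the heights they must have.

```bash
cat >> h.py <<'E'
def top_faces(d,x0,y0,x1,y1,vmin,lo=11,hi=19,k=4):
    im=cv2.resize(d['image'][y0:y1,x0:x1],None,fx=k,fy=k,interpolation=cv2.INTER_CUBIC)
    h=cv2.cvtColor(im,cv2.COLOR_BGR2HSV)
    m=((h[...,0]>=lo)&(h[...,0]<=hi)&(h[...,1]>75)&(h[...,2]>vmin)).astype(np.uint8)
    m=cv2.morphologyEx(m,cv2.MORPH_OPEN,np.ones((5,5)))
    r=[]
    for c in cv2.findContours(m,0,1)[0]:
        if cv2.contourArea(c)>400:
            (cx,cy),wh,a=cv2.minAreaRect(c); M=cv2.moments(c)
            r.append(((cx+.5)/k-.5+x0,(cy+.5)/k-.5+y0,(M['m10']/M['m00']+.5)/k-.5+x0,(M['m01']/M['m00']+.5)/k-.5+y0,wh[0]/k,wh[1]/k,a))
    return r
def bodies(d,x0,y0,x1,y1,k=4):
    im=cv2.resize(d['image'][y0:y1,x0:x1],None,fx=k,fy=k,interpolation=cv2.INTER_CUBIC)
    h=cv2.cvtColor(im,cv2.COLOR_BGR2HSV)
    return ((h[...,0]<=19)&(h[...,1]>75)).astype(np.uint8),im
E
python3 - <<'E'
from h import *
d=get_image('top'); s=get_image('scene')
print('tin stopper tops @z=.080')
for r in top_faces(d,222,212,312,302,112):
    print(np.round(r,1),np.round(ray(d,r[0],r[1],.080)*1000,1),np.round(ray(d,r[2],r[3],.080)*1000,1))
print('display tops @z=.119')
for r in top_faces(d,375,225,495,300,92):
    print(np.round(r,1),np.round(ray(d,r[0],r[1],.119)*1000,1),np.round(ray(d,r[2],r[3],.119)*1000,1))
print('scene tin')
for r in top_faces(s,325,210,420,295,92):
    print(np.round(r,1),np.round(ray(s,r[0],r[1],.080)*1000,1))
# tin rim: low-saturation
k=4
im=cv2.resize(d['image'][205:310,215:320],None,fx=k,fy=k,interpolation=cv2.INTER_CUBIC)
h=cv2.cvtColor(im,cv2.COLOR_BGR2HSV)
m=((h[...,1]<26)|((h[...,0]<19)&(h[...,1]>75))|(h[...,2]<50)).astype(np.uint8)*255
m=cv2.morphologyEx(cv2.morphologyEx(m,cv2.MORPH_OPEN,np.ones((9,9))),cv2.MORPH_CLOSE,np.ones((15,15)))
c=max(cv2.findContours(m,0,1)[0],key=cv2.contourArea); e=cv2.fitEllipse(cv2.convexHull(c))
u,v=(e[0][0]+.5)/k-.5+215,(e[0][1]+.5)/k-.5+205
print('tin',u,v,e[1][0]/k,e[1][1]/k,np.round(ray(d,u,v,.036)*1000,1),'px/m',d['fx']/(1.184-.036), 'expect .204')
# bodies min enclosing in tin
b,_=bodies(d,222,212,312,302)
for c in cv2.findContours(b,0,1)[0]:
    if cv2.contourArea(c)>1000:
        (x,y),rr=cv2.minEnclosingCircle(c); u,v=(x+.5)/k-.5+222,(y+.5)/k-.5+212
        print('blob',cv2.contourArea(c),rr/k,np.round(ray(d,u,v,.046)*1000,1))
# display outline
b,_=bodies(d,375,225,495,300)
c=max(cv2.findContours(b,0,1)[0],key=cv2.contourArea); R=cv2.minAreaRect(c)
print('disp',[np.round(ray(d,p[0]/k+375-.4,p[1]/k+225-.4,.05)*1000).tolist() for p in cv2.boxPoints(R)],R[2])
vis=im.copy(); cv2.ellipse(vis,e,(0,255,0),1); cv2.imwrite('pics/rim.png',np.hstack([vis,cv2.cvtColor(m,8)])[:, :800])
E
```

```text
tin stopper tops @z=.080
[246.1 270.8 246.1 270.9  10.4  10.8  22.5] [491.7 261.4  80. ] [491.3 261.4  80. ]
[239.8 246.  239.9 246.1  10.6  10.6  10.8] [553.9 280.1  80. ] [553.6 279.7  80. ]
[282.4 235.4 282.5 235.4  10.    9.5  90. ] [583.9 173.5  80. ] [583.9 173.3  80. ]
[258.4 228.6 258.3 228.6  10.    9.5  90. ] [599.6 235.   80. ] [599.7 235.3  80. ]
display tops @z=.119
[473.4 277.4 473.4 277.4  12.1  11.   10. ] [ 487.2 -297.6  119. ] [ 487.3 -297.5  119. ]
[439.8 274.4 439.6 274.4  12.1  10.4   2.1] [ 492.6 -215.2  119. ] [ 492.5 -214.8  119. ]
[406.9 271.8 406.9 271.8  11.1  10.7   7.4] [ 496.7 -134.7  119. ] [ 496.8 -134.7  119. ]
scene tin
[369.9 262.7 370.2 263.   11.8   9.   22.6] [601.5 234.8  80. ]
[392.9 255.  393.1 255.   10.8   9.5  33.7] [555.3 279.   80. ]
[350.3 249.2 350.4 249.3  10.9   8.6  20.6] [585.6 173.1  80. ]
[396.1 234.4 396.  234.3  10.6   8.8  39.8] [493.3 262.4  80. ]
tin 266.15068435668945 255.78993606567383 76.92276763916016 77.85922241210938 [535.  216.6  36. ] px/m 382.03419927435834 expect .204
blob 6303.5 11.781966209411621 [489.9 260.   46. ]
blob 6385.5 11.948481559753418 [550.8 277.5  46. ]
blob 6133.0 11.592899322509766 [581.  171.5  46. ]
blob 6284.5 11.862242698669434 [596.3 233.9  46. ]
disp [[488.0, -86.0, 50.0], [576.0, -93.0, 50.0], [562.0, -356.0, 50.0], [474.0, -346.0, 50.0]] 4.473212242126465
```

View pics/rim.png

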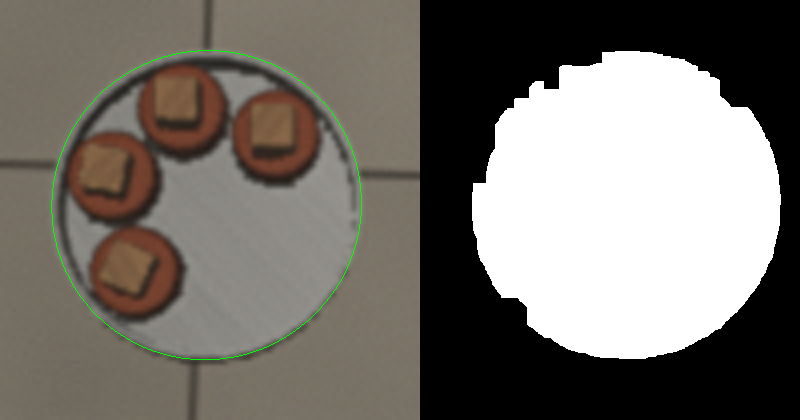

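```bash
cat >> h.py <<'E'
from scipy.spatial.transform import Rotation as Ro
YAW=np.radians(-3.2); C=np.cos(YAW);S=np.sin(YAW); s25,c25=np.sin(np.radians(25)),np.cos(np.radians(25))
UP=np.array([-s25*C,-s25*S,c25]); DY=np.array([-S,C,0])
def need(pos_mm,up,jaw):
    st=sensors.get_state(); R=Ro.from_euler('xyz',st['tcp_rot'])
    x=-np.array(up,float)/np.linalg.norm(up); y=np.array(jaw,float); y-=x*(x@y); y/=np.linalg.norm(y)
    o=[]
    for sg in(1,-1):
        T=Ro.from_matrix(np.c_[x,sg*y,np.cross(x,sg*y)]); o.append((T*R.inv()).as_rotvec())
    v=min(o,key=np.linalg.norm)
    print('t %.1f open %.1f F %s q %s'%(st['t'],st['opening']*1e3,np.round(st['contact_force'],1),np.round(st['q'],2)))
    print('pos',np.round(st['position']*1e3,1),'d(cm)',np.round((np.array(pos_mm)/10-st['position']*100),2),'rv',np.round(v,3), 'deg',np.round(np.degrees(np.linalg.norm(v)),1)); print(np.round(R.as_matrix(),3).tolist())
E
python3 - <<'E'
from h import *
P=np.array([509.0,-136,92.7])
need(P+70*UP,UP,DY)
s=get_image('scene'); print(UP)
# expected scene pixels of stopper-top / body-top centres against blobs
for k in(80,0,-80):
    top=np.array([492.2,-215.6,119])+k*DY; print(k,np.round(proj(s,top/1e3),1),np.round(proj(s,(top-17*UP)/1e3),1))
for r in top_faces(s,180,145,285,225,45): print(np.round(r,1))
# circle fit through tin pots
p=np.array([[492.4,261.9],[554.5,279.5],[600.5,235],[584.7,173.3]])
A=np.c_[2*p,np.ones(4)]; x=np.linalg.lstsq(A,(p**2).sum(1),rcond=None)[0]; print(x[:2],np.sqrt(x[2]+x[:2]@x[:2]))
E
```

```text
t 0.2 open 85.6 F [-0.2  0.1  0.1] q [ 1.15  0.35  1.63 -0.    1.16 -0.  ]
pos [255.8 569.9 192.2] d(cm) [ 22.37 -70.43  -3.61] rv [-0.103 -0.426  0.36 ] deg 32.5
[[-0.0, 0.409, 0.912], [-0.001, 0.912, -0.409], [-1.0, -0.001, 0.0]]
[-0.4219593   0.02359119  0.90630779]
80 [260.7 175.4] [259.9 180.7]
0 [236.1 164.6] [235.5 170. ]
-80 [212.2 154.1] [211.7 159.5]
[259.8 181.4 259.6 181.4  12.2  15.6  19.7]
[231.6 191.5 231.1 193.3  91.6  22.8  19.5]
[234.7 170.6 234.8 170.5  11.8  15.4  21.5]
[210.2 160.  210.2 159.8  11.6  15.7  18. ]
[538.74102648 217.67561742] 63.97189614779923
```

apply_moves:
  increments:
    - [[0.5,-2.0,1],[-0.006,-0.027,0.022],0.35]
    - [[1.1,-3.5,1],[-0.006,-0.027,0.022],0.35]
    - [[1.1,-3.5,1],[-0.006,-0.027,0.022],0.35]
    - [[1.1,-3.5,0],[-0.006,-0.027,0.022],0.35]
    - [[1.1,-3.5,0],[-0.006,-0.027,0.022],0.35]
    - [[1.1,-3.5,0],[-0.006,-0.027,0.022],0.35]
    - [[1.1,-3.5,0],[-0.006,-0.027,0.022],0.35]
    - [[1.1,-3.5,0],[-0.006,-0.027,0.022],0.35]

```text
t: 0.92
position: [0.338, 0.3036, 0.2227]
tcp_rot: [0.114, 1.348, -0.13]
contact_force: [1.5, -0.9, 0.4]
opening: 0.0553
```

apply_moves:
  increments:
    - [[1.1,-3.5,0],[-0.006,-0.027,0.022],0.35]
    - [[1.1,-3.5,0],[-0.006,-0.027,0.022],0.35]
    - [[1.1,-3.5,0],[-0.006,-0.027,0.022],0.35]
    - [[1.1,-3.5,0],[-0.006,-0.027,0.022],0.35]
    - [[1.1,-3.5,0],[-0.006,-0.027,0.022],0.35]
    - [[1.1,-3.5,0],[-0.006,-0.027,0.022],0.35]
    - [[1.1,-3.5,0],[-0.006,-0.027,0.022],0.35]
    - [[1.1,-3.5,0],[-0.006,-0.027,0.022],0.35]

```text
t: 1.58
position: [0.4251, 0.0267, 0.2231]
tcp_rot: [0.023, 1.13, -0.041]
contact_force: [0.2, 0.4, 0.2]
opening: 0.0557
```

Run:
```python
from h import *
need(np.array([509.0,-136,92.7])+70*UP,UP,DY)
```

```text
t 1.6 open 55.7 F [0.2 0.4 0.2] q [ 0.12 -0.27  2.3  -0.11  0.67 -1.32]
pos [425.1  26.7 223.1] d(cm) [  5.44 -16.1   -6.7 ] rv [-0.01   0.005  0.006] deg 0.7
[[0.426, 0.062, 0.903], [-0.017, 0.998, -0.06], [-0.905, 0.01, 0.426]]
```

apply_moves:
  increments:
    - [[1.1,-3.2,0],[-0.01,0.005,0.006],0.35]
    - [[1.1,-3.2,-0.5],[0,0,0],0.35]
    - [[1.1,-3.2,-1.5],[0,0,0],0.35]
    - [[1.1,-3.2,-2.2],[0,0,0],0.35]
    - [[1.0,-3.3,-2.5],[0,0,0],0.35]
    - [[0,0,0],[0,0,0],0.35]

```text
t: 2.08
position: [0.4782, -0.1362, 0.152]
tcp_rot: [0.001, 1.142, -0.059]
contact_force: [-0.3, -0.1, 0.1]
opening: 0.0555
```

Run:
```python
from h import *
P=np.array([509.0,-136,92.7]); need(P,UP,DY)
d=shot('top','t1'); s=shot('scene','s1')
tp=sensors.get_state()['position']
a=cv2.resize(d['image'][215:305,370:490],(480,360),interpolation=3); b=cv2.resize(s['image'][130:220,200:300],(320,288),interpolation=3)
o=np.zeros((360,800,3),np.uint8);o[:,:480]=a;o[:288,480:]=b; cv2.imwrite('pics/g1.png',np.clip(o*1.5,0,255).astype(np.uint8))
print(proj(d,tp),proj(s,tp))
```

```text
t 2.1 open 55.5 F [-0.3 -0.1  0.1] q [-0.38  0.01  2.26  0.29  0.48 -2.12]
pos [ 478.2 -136.2  152. ] d(cm) [ 3.08  0.02 -5.93] rv [-0.001 -0.008  0.004] deg 0.5
[[0.415, 0.06, 0.908], [-0.025, 0.998, -0.055], [-0.91, 0.0, 0.415]]
[409.62832948 278.95251885] [263.73293946 162.33982123]
```

View pics/g1.png

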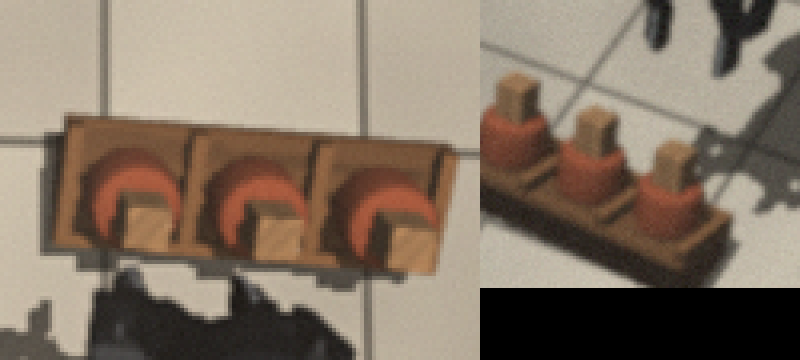

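Run:
```python
from h import *
d=get_image('top'); s=get_image('scene')
tp=sensors.get_state()['position']; x=np.array([.415,-.025,-.91]); y=np.array([.06,.998,0])
for b in(0,.01,.02,.03,.05):
    print(b,[np.round(proj(c,tp-b*x+k*y),1).tolist() for c in(d,s) for k in(-.035,.035)])
def tri(u,v):
    A=[];B=[]
    for c,p in((d,u),(s,v)):
        T=np.array(c['T']); r=T[:3,:3]@np.array([(p[0]-c['cx'])/c['fx'],(p[1]-c['cy'])/c['fy'],1]); r/=np.linalg.norm(r); M=np.eye(3)-np.outer(r,r); A.append(M);B.append(M@T[:3,3])
    X=np.linalg.lstsq(np.vstack(A),np.hstack(B),rcond=None)[0]; return np.round(X*1e3,1),np.linalg.norm(np.vstack(A)@X-np.hstack(B))
print(tri((400.5,283.5),(275.6,153.4)),tri((428.8,284.5),(255.6,145)))
a=cv2.resize(d['image'][250:320,370:450],(400,350),interpolation=3); b=cv2.resize(s['image'][110:180,230:300],(350,350),interpolation=3)
cv2.imwrite('pics/g2.png',np.clip(np.hstack([a,b])*2.5,0,255).astype(np.uint8))
```

```text
0 [[424.0, 279.8], [394.4, 277.3], [253.0, 157.5], [275.1, 167.1]]
0.01 [[425.0, 281.4], [395.0, 278.8], [253.5, 154.2], [275.6, 163.8]]
0.02 [[426.0, 283.1], [395.7, 280.5], [253.9, 150.9], [276.2, 160.5]]
0.03 [[427.0, 284.7], [396.5, 282.1], [254.4, 147.6], [276.7, 157.2]]
0.05 [[429.0, 288.2], [397.9, 285.5], [255.3, 140.9], [277.8, 150.5]]
(array([ 464.4, -101.6,  192.6]), np.float64(0.0018740398502389642)) (array([ 463.3, -163.7,  195.3]), np.float64(0.0038351581197313125))
```

View pics/g2.png

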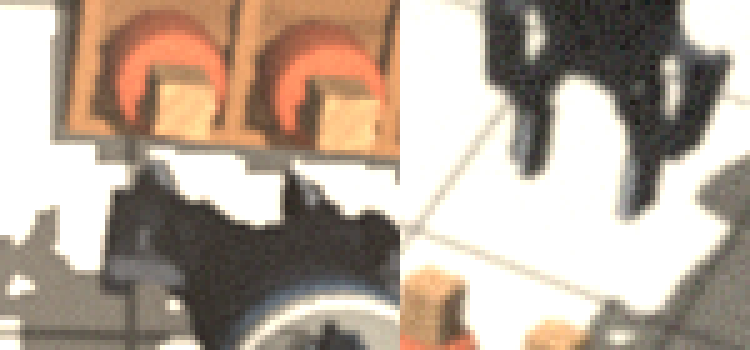

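Run:
```python
from h import *
s=get_image('scene'); tp=np.array([.2558,.5699,.1922])
for b in(0,.013,.03,.045): print(b,[np.round(proj(s,tp+[k*.409,k*.912,b]),1).tolist() for k in(-.05,0,.05)])
im=cv2.imread('pics/scene0.png')[105:190,520:610]; a=cv2.resize(im,(400,378),interpolation=3)
b=cv2.resize(s['image'][110:180,230:300],(378,378),interpolation=3)
o=np.hstack([a,b]).astype(float)/255
cv2.imwrite('pics/g3.png',(o**.6*255).astype(np.uint8))
```

```text
0 [[533.0, 170.5], [548.6, 182.2], [564.7, 194.2]]
0.013 [[534.4, 167.2], [550.2, 178.9], [566.3, 191.0]]
0.03 [[536.3, 162.9], [552.2, 174.6], [568.6, 186.7]]
0.045 [[538.0, 159.0], [554.0, 170.8], [570.6, 182.9]]
```

View pics/g3.png

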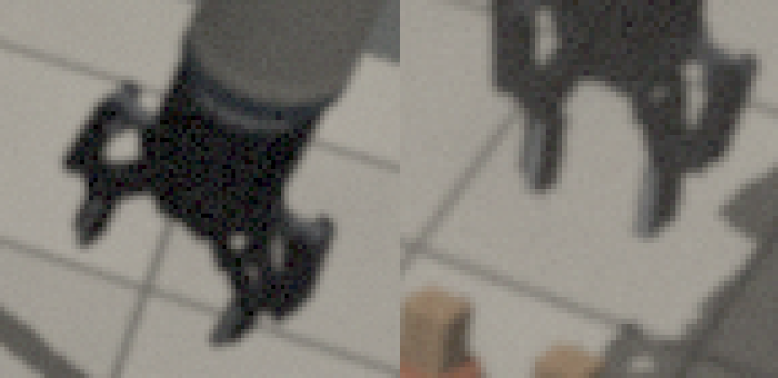

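Both views put the fingertips about 44 mm behind the reported TCP, more than the 13 mm that open pads explain. I'll shut the fingers in the air here and measure the tips numerically.

apply_moves:
  increments:
    - [[0,0,0],[0,0,0],1]
    - [[0,0,0],[0,0,0],1]
    - [[0,0,0],[0,0,0],1]
    - [[0,0,0],[0,0,0],1]
    - [[0,0,0],[0,0,0],1]
    - [[0,0,0],[0,0,0],1]

```text
t: 2.83
position: [0.4788, -0.1316, 0.1564]
tcp_rot: [0.002, 1.138, -0.055]
contact_force: [0.2, -0.6, 0.6]
opening: 0.0001
```

```bash
cat >> h.py <<'E'
def tri(d,s,u,v):
    A=[];B=[]
    for c,p in((d,u),(s,v)):
        T=np.array(c['T']); r=T[:3,:3]@np.array([(p[0]-c['cx'])/c['fx'],(p[1]-c['cy'])/c['fy'],1]); r/=np.linalg.norm(r); M=np.eye(3)-np.outer(r,r); A.append(M);B.append(M@T[:3,3])
    X=np.linalg.lstsq(np.vstack(A),np.hstack(B),rcond=None)[0]; return np.round(X*1e3,1),np.round(1e3*np.linalg.norm(np.vstack(A)@X-np.hstack(B)),1)
E
python3 - <<'E'
from h import *
d=get_image('top'); s=get_image('scene'); st=sensors.get_state(); print(st['opening'],st['position'],st['t'])
tp=st['position'];x=np.array([.415,-.025,-.91])
for b in(0,.015,.03,.045):print(b,proj(d,tp-b*x),proj(s,tp-b*x))
def prt(c,x0,y0,x1,y1,f):
    im=c['image'][y0:y1,x0:x1]
    g=cv2.cvtColor(im,cv2.COLOR_BGR2GRAY)
    print(x0,y0)
    for r,row in enumerate(g): print(y0+r,' '.join('%3d'%v for v in row))
prt(s,250,138,280,172,0)
a=cv2.resize(d['image'][250:320,370:450],(456,400),interpolation=3); b=cv2.resize(s['image'][110:180,230:290],(343,400),interpolation=3)
o=np.hstack([a,b])/255.; cv2.imwrite('pics/g4.png',(o**.5*255).astype(np.uint8))
E
```

```text
8.9562000338702e-05 [ 0.47872255 -0.13170345  0.15615592] 2.9333
0 [409.32006627 278.45873627] [263.84460174 162.35792208]
0.015 [410.5738346  280.86657547] [264.58465406 157.4413148 ]
0.03 [411.8635547  283.34345941] [265.33261181 152.47218705]
0.045 [413.19079547 285.89240109] [266.08860235 147.44969275]
250 138
138 111 114 112 111 114 112 118 116 114 111 107  82  44  38  43  39  33  33  20  27  24  25  24  24  28  26  43  62  81  96
139 112 113 117 112 114 114 116 115 115 113 103  77  54  47  54  42  48  40  28  21  20  20  31  38  45  50  72  94 107 112
140 112 113 114 111 112 117 117 116 111 109 104  74  51  58  60  52  56  54  36  26  21  21  37  60  82  84  98 107 115 116
141 114 115 116 112 120 114 112 114 113 112  96  67  50  55  53  47  56  50  30  22  18  24  52  86 106 111 110 115 115 116
142 115 113 114 114 114 113 116 115 114 110  93  64  48  58  49  51  59  47  35  22  21  30  58  94 108 115 118 117 117 118
143 119 112 117 115 117 116 112 113 116 109  94  57  47  56  53  51  61  47  27  25  24  33  68 101 116 116 116 117 117 117
144 116 115 113 114 112 113 115 114 116 
[... 2731 characters left out ...]
  88  86  93  97 103 108 112 113 116 118 115 116 112 114 119 117 114 118 114 115
167 122 120 121 123 123 123 122 122 117 110 104  95  89  84  90  93 101 104 107 112 115 114 118 115 118 117 118 115 114 118
168 124 120 124 123 122 122 122 124 117 120 118 113 102 100  94  87  89  88  95 102 106 111 111 116 117 115 116 117 114 118
169 123 121 127 125 124 121 123 125 119 121 123 121 123 117 111 106  96  93  87  88  90  93 102 107 109 113 114 114 116 117
170 122 121 125 125 123 116 122 120 122 124 124 122 121 120 119 117 109 109 100  96  89  85  84  89 100 102 107 111 113 113
171 123 122 123 123 126 124 125 120 123 120 123 122 123 119 124 120 119 117 119 112  98  87  69  71  79  88  96  99 105 103
```

View pics/g4.png

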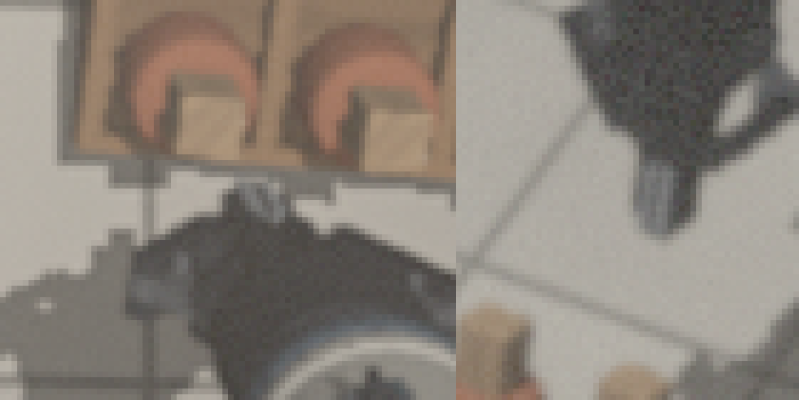

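Run:
```python
from h import *
d=get_image('top'); s=get_image('scene')
g=cv2.cvtColor(d['image'],cv2.COLOR_BGR2GRAY)
print(list(range(404,428)))
for r in range(278,298): print(r,' '.join('%3d'%v for v in g[r,404:428]))
print(sensors.get_state()['position'])
for u in((414,283.5),(415,283.5),(416,283.5),(417,283.5)): print(u,tri(d,s,u,(265.5,150.5)))
print(sensors.get_state()['tau'].round(1))
```

```text
[404, 405, 406, 407, 408, 409, 410, 411, 412, 413, 414, 415, 416, 417, 418, 419, 420, 421, 422, 423, 424, 425, 426, 427]
278  52  52  59  61  62  63  67  69  66  64  65  67  69  69  70  69  71  71  66  47  38  38  39  36
279  68  55  51  53  50  50  51  54  52  55  55  56  57  57  58  57  59  62  62  57  48  44  46  41
280 105  80  69  72  72  72  69  61  60  62  62  64  61  54  54  53  55  54  56  53  53  51  53  51
281 122 116 114 115 118 118 109  83  76  78  81  80  78  65  65  56  54  54  54  52  55  53  53  54
282 122 122 124 125 123 119 102  62  55  65  59  55  64  80  95  66  53  52  54  50  53  52  52  52
283 121 121 122 123 112  80  54  35  44  58  56  39  45  70  83  59  51  54  53  51  51  54  50  51
284 123 122 122 122 104  51  23  27  36  52  59  43  38  59  62  41  44  58  71  73  72  73  65  55
285 122 123 122 119  90  40  24  27  30  45  59  55  38  45  56  43  41  73 112 118 116 114 106  79
286 115 115 117 110  80  36  24  23  25  35  52  55  43  41  57  55  40  67 114 128 126 125 124 115
287  80  74  71  68  50  28  22  23  24  26  33  43  46  42  56  56  35  43  81
[... 652 characters left out ...]
  24  24  22  22  23  26  27  23  23  25  23  24  23  25  22  28  25
295  27  30  27  29  28  26  24  25  27  22  23  24  24  25  27  26  24  20  25  26  24  25  26  24
296  27  29  28  27  26  24  24  26  26  23  23  21  24  23  22  23  25  25  25  25  25  25  22  26
297  27  25  26  23  24  25  23  25  22  23  23  22  23  24  26  23  24  25  22  24  26  23  24  23
[ 0.47871838 -0.13180156  0.15610432]
(414, 283.5) (array([ 465.2, -132.4,  190.1]), np.float64(2.6))
(415, 283.5) (array([ 464.9, -133.8,  189.6]), np.float64(4.1))
(416, 283.5) (array([ 464.7, -135.1,  189.1]), np.float64(5.6))
(417, 283.5) (array([ 464.4, -136.5,  188.6]), np.float64(7.1))
[  0.1 -29.6 -29.8   0.6  -2.1   0. ]
```

Triangulated, the shut tip is at (465, −133, 189.5) mm. That lies on pot c's axis but about 34 mm behind the reported TCP along the tool. I'll use the camera-referenced depth and approach in stages, watching the force.

apply_moves:
  increments:
    - [[0,0,0],[0,0,0],0.35]
    - [[0,0,0],[0,0,0],0.35]
    - [[0,0,0],[0,0,0],0.35]
    - [[0.84,-0.05,-1.81],[0,0,0],0.35]
    - [[0.84,-0.05,-1.81],[0,0,0],0.35]
    - [[0.84,-0.05,-1.81],[0,0,0],0.35]
    - [[0,0,0],[0,0,0],0.35]
    - [[0,0,0],[0,0,0],0.35]

```text
t: 3.7
position: [0.5032, -0.1329, 0.101]
tcp_rot: [0.004, 1.141, -0.053]
contact_force: [-1.1, 0.1, -0.0]
opening: 0.0552
```

Run:
```python
from h import *
need(np.array([509.0,-136,92.7]),UP,DY)
d=get_image('top'); s=get_image('scene')
a=cv2.resize(d['image'][240:300,370:440],(420,360),interpolation=3); b=cv2.resize(s['image'][140:205,230:290],(332,360),interpolation=3)
o=np.hstack([a,b])/255.; cv2.imwrite('pics/g5.png',(o**.5*255).astype(np.uint8))
```

```text
t 3.7 open 55.2 F [-1.1  0.1 -0. ] q [-0.35  0.14  2.27  0.38  0.33 -2.2 ]
pos [ 503.2 -132.9  101. ] d(cm) [ 0.58 -0.31 -0.83] rv [-0.002 -0.006  0.001] deg 0.4
[[0.417, 0.057, 0.907], [-0.022, 0.998, -0.053], [-0.909, 0.002, 0.417]]
```

View pics/g5.png

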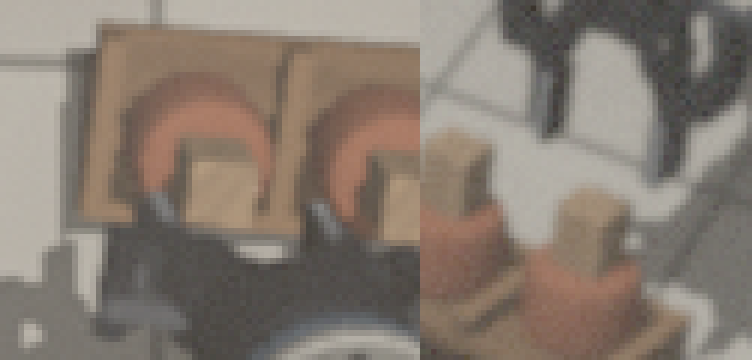

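Tips are just above and straddling pot c's stopper, confirming the depth offset. Going 41 mm further, then closing.

apply_moves:
  increments:
    - [[0.5,-0.05,-1.0],[0,0,0],0.35]
    - [[0.5,-0.05,-1.0],[0,0,0],0.35]
    - [[0.4,0,-0.9],[0,0,0],0.35]
    - [[0.33,0,-0.8],[0,0,0],0.35]
    - [[0,0,0],[0,0,0],0.35]
    - [[0,0,0],[0,0,0],0.35]

```text
t: 4.3
position: [0.5213, -0.1343, 0.0656]
tcp_rot: [0.002, 1.137, -0.055]
contact_force: [-0.7, -0.5, 0.5]
opening: 0.0555
```

apply_moves:
  increments:
    - [[0,0,0],[0,0,0],1]
    - [[0,0,0],[0,0,0],1]
    - [[0,0,0],[0,0,0],1]
    - [[0,0,0],[0,0,0],1]
    - [[0,0,0],[0,0,0],1]

```text
t: 4.72
position: [0.5214, -0.1345, 0.066]
tcp_rot: [0.001, 1.136, -0.057]
contact_force: [-6.5, -0.7, 9.9]
opening: 0.0269
```

Run:
```python
from h import *
need(np.array([509.0,-136,92.7])-34*UP,UP,DY)
```

```text
t 4.7 open 26.9 F [-6.5 -0.7  9.9] q [-0.34  0.24  2.26  0.51  0.24 -2.32]
pos [ 521.4 -134.5   66. ] d(cm) [ 0.19 -0.23 -0.41] rv [-0.001 -0.002  0.002] deg 0.2
[[0.42, 0.058, 0.906], [-0.024, 0.998, -0.052], [-0.907, 0.001, 0.421]]
```

Pot c is gripped, with an opening of 27 mm. Lifting along the pocket normal.

apply_moves:
  increments:
    - [[-0.21,0.01,0.45],[0,0,0],1]
    - [[-0.42,0.02,0.91],[0,0,0],1]
    - [[-0.63,0.03,1.36],[0,0,0],1]
    - [[-0.84,0.05,1.81],[0,0,0],1]
    - [[-1.0,0.06,2.2],[0,0,0],1]
    - [[-0.4,0.5,2.5],[0,0,0],1]

```text
t: 5.22
position: [0.4837, -0.1276, 0.157]
tcp_rot: [0.002, 1.141, -0.056]
contact_force: [0.4, -0.3, -1.7]
opening: 0.0263
```

Run:
```python
from h import *
need([537,217,150],[0,0,1],[-.225,.974,0])
```

```text
t 5.2 open 26.3 F [ 0.4 -0.3 -1.7] q [-0.35  0.    2.26  0.26  0.49 -2.08]
pos [ 483.7 -127.6  157. ] d(cm) [ 5.33 34.46 -0.7 ] rv [-0.037  0.429  0.281] deg 29.5
[[0.416, 0.058, 0.908], [-0.023, 0.998, -0.053], [-0.909, 0.001, 0.416]]
```

apply_moves:
  increments:
    - [[0.44,2.2,0.2],[-0.003,0.036,0.023],1]
    - [[0.44,2.9,0],[-0.003,0.036,0.023],1]
    - [[0.44,2.9,0],[-0.003,0.036,0.023],1]
    - [[0.44,2.9,0],[-0.003,0.036,0.023],1]
    - [[0.44,2.9,0],[-0.003,0.036,0.023],1]
    - [[0.44,2.9,0],[-0.003,0.036,0.023],1]
    - [[0.44,2.9,0],[-0.003,0.036,0.023],1]
    - [[0.44,2.9,0],[-0.003,0.036,0.023],1]

```text
t: 5.88
position: [0.5211, 0.0985, 0.1597]
tcp_rot: [-0.098, 1.427, 0.034]
contact_force: [0.2, 0.1, -1.1]
opening: 0.0268
```

apply_moves:
  increments:
    - [[0.44,2.9,0],[-0.003,0.036,0.023],1]
    - [[0.44,2.9,0],[-0.003,0.036,0.023],1]
    - [[0.44,2.9,0],[-0.003,0.036,0.023],1]
    - [[0.4,2.2,0],[-0.003,0.033,0.023],1]
    - [[0,0.6,0],[0,0,0],1]
    - [[0,0,0],[0,0,0],1]
    - [[0,0,0],[0,0,0],1]
    - [[0,0,0],[0,0,0],1]

```text
t: 6.55
position: [0.5379, 0.2111, 0.1591]
tcp_rot: [-0.257, 1.567, -0.035]
contact_force: [-0.4, -0.9, -1.0]
opening: 0.0269
```

Run:
```python
from h import *
need([537,217,150],[0,0,1],[-.225,.974,0])
```

```text
t 6.5 open 26.9 F [-0.4 -0.9 -1. ] q [ 0.37  0.31  1.77 -0.    1.05 -1.42]
pos [537.9 211.1 159.1] d(cm) [-0.09  0.59 -0.91] rv [0.    0.003 0.005] deg 0.4
[[0.003, -0.22, 0.975], [-0.0, 0.975, 0.22], [-1.0, -0.001, 0.003]]
```

```bash
cat >> h.py <<'E'
def cyl(c,x,y,z0,z1,r=.03):
    a=np.linspace(0,2*np.pi,72)
    pts=[(x+(r-(.004 if z==z0 else 0))*np.cos(t),y+(r-(.004 if z==z0 else 0))*np.sin(t),z) for z in(z0,z1) for t in a]+[(x+r*np.cos(t),y+r*np.sin(t),z0+.004) for t in a]
    p=np.array([proj(c,q) for q in pts]); return p.min(0),p.max(0)
def red(c,x0,y0,x1,y1,k=4):
    im=cv2.resize(c['image'][y0:y1,x0:x1],None,fx=k,fy=k,interpolation=cv2.INTER_CUBIC)
    h=cv2.cvtColor(im,cv2.COLOR_BGR2HSV); m=(((h[...,0]<=11)|(h[...,0]>175))&(h[...,1]>85)&(h[...,2]>35)).astype(np.uint8)
    for q in cv2.findContours(m,0,1)[0]:
        if cv2.contourArea(q)>600:
            x,y,w,hh=cv2.boundingRect(q); print('red',[round(v/k-.5,1) for v in(x,x+w)],'+',x0,'->',np.round([x/k+x0-.5,(x+w)/k+x0-.5,y/k+y0-.5,(y+hh)/k+y0-.5],1),cv2.contourArea(q)/k/k)
E
python3 - <<'E'
from h import *
s=get_image('scene'); p=sensors.get_state()['position']
print('pred',np.round(cyl(s,p[0],p[1],p[2]-.0176,p[2]+.0244),1)); red(s,300,150,460,300)
P=[[492.4,261.9],[554.5,279.5],[600.5,235],[584.7,173.3]]
for q in P: print('neigh pred',np.round(cyl(s,q[0]/1e3,q[1]/1e3,.004,.046),1).tolist())
a=cv2.resize(s['image'][160:300,310:450],(560,560),interpolation=3)
cv2.imwrite('pics/p1.png',((a/255.)**.6*255).astype(np.uint8))
E
```

```text
pred [[360.5 207.6]
 [385.5 236.2]]
red [39.5, 105.8] + 300 -> [339.5 405.8 236.2 281.8] 981.0
red [61.0, 84.2] + 300 -> [361.  384.2 214.8 235.5] 284.59375
neigh pred [[382.7, 231.8], [406.3, 258.2]]
neigh pred [[379.8, 251.9], [403.8, 278.9]]
neigh pred [[357.4, 259.3], [381.1, 286.4]]
neigh pred [[338.8, 246.1], [361.7, 272.9]]
```

View pics/p1.png

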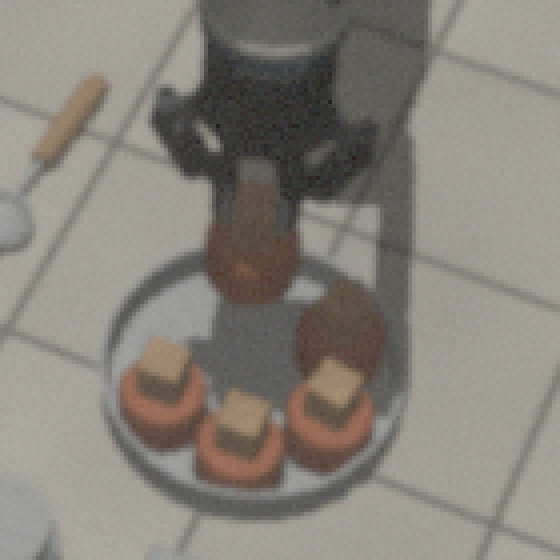

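The held pot is upright and its outline matches the robot-based prediction to 0.7 px. Next, a scene-view check of the tin centre, then the descent.

Run:
```python
from h import *
s=get_image('scene')
a=np.linspace(0,2*np.pi,180)
g=cv2.cvtColor(s['image'],cv2.COLOR_BGR2GRAY)
for cx,cy in((.535,.2165),(.537,.217),(.539,.218)):
    p=np.array([proj(s,(cx+.102*np.cos(t),cy+.102*np.sin(t),.036)) for t in a]); print(cx,cy,np.round([*p.min(0),*p.max(0)],1), 'rows at extremes',p[p[:,0].argmin(),1].round(),p[p[:,0].argmax(),1].round())
for r in (246,250,254,258): print(r,'L',g[r,330:345],'R',g[r,402:420])
for c in(365,372): print(c,'T',g[216:232,c],'B',g[276:294,c])
print(sensors.get_state()['position'])
```

```text
0.535 0.2165 [334.4 217.8 411.2 282.9] rows at extremes 249.0 252.0
0.537 0.217 [334.2 218.4 411.1 283.6] rows at extremes 250.0 253.0
0.539 0.218 [334.3 219.1 411.2 284.3] rows at extremes 251.0 253.0
246 L [119 121 120 119 117 105  87  55  59  79 107 113 117 112 115] R [ 35  36  38  37  36  39  40  46  47  59  82 105 107 112 112 110 112 110]
250 L [ 88  84  85  96 104  99  76  73  97 112 114 112 107  97  84] R [ 34  32  32  35  45  40  42  40  43  56  77 104 115 113 113 112 112 116]
254 L [122 125 123 121 120 111  91  89 105 100  83  74  71  65  54] R [ 37  38  48  47  49  49  43  41  49  53  80 106 114 111 113 115 115 116]
258 L [125 124 120 120 113 108  95 101 101  83  62  68  76  73  67] R [ 52  49  48  50  50  51  59  80  85  84  93 109 115 115 113 113 115 117]
365 T [37 34 35 38 35 38 35 33 33 35 32 32 29 33 34 29] B [ 77  67  59  47  46  55  78  75  54  50  48  50  55  86 109 118 119 121]
372 T [37 37 33 37 35 37 39 35 35 30 37 41 43 40 34 31] B [ 76  74  68  55  46  42  61  74  73  55  48  44  50  60  90 114 118 120]
[0.5381842  0.21116255 0.15932488]
```

apply_moves:
  increments:
    - [[-0.1,0.6,-1.0],[0,0.003,0.005],1]
    - [[0,0,-1.5],[0,0,0],1]
    - [[0,0,-1.0],[0,0,0],1]
    - [[0,0,0],[0,0,0],1]
    - [[0,0,0],[0,0,0],1]
    - [[0,0,0],[0,0,0],1]

```text
t: 7.15
position: [0.5378, 0.2184, 0.1243]
tcp_rot: [0.675, 1.57, 0.903]
contact_force: [0.1, 0.5, -1.1]
opening: 0.0268
```

apply_moves:
  increments:
    - [[-0.06,-0.26,-1.5],[0,0,0],1]
    - [[0,0,-2],[0,0,0],1]
    - [[0,0,-1.5],[0,0,0],1]
    - [[0,0,-1.0],[0,0,0],1]
    - [[0,0,0],[0,0,0],1]
    - [[0,0,0],[0,0,0],1]

```text
t: 7.65
position: [0.5372, 0.2159, 0.0644]
tcp_rot: [0.854, 1.57, 1.081]
contact_force: [0.9, -0.2, -1.5]
opening: 0.0271
```

apply_moves:
  increments:
    - [[0,0,-0.6],[0,0,0],1]
    - [[0,0,-0.6],[0,0,0],1]
    - [[0,0,-0.6],[0,0,0],1]
    - [[0,0,0],[0,0,0],1]
    - [[0,0,0],[0,0,0],1]

```text
t: 8.07
position: [0.5367, 0.2157, 0.0458]
tcp_rot: [1.746, 1.57, 1.973]
contact_force: [-1.0, -0.0, -1.6]
opening: 0.0271
```

apply_moves:
  increments:
    - [[0,0,-0.6],[0,0,0],1]
    - [[0,0,-0.6],[0,0,0],1]
    - [[0,0,-0.5],[0,0,0],1]
    - [[0,0,-0.2],[0,0,0],1]
    - [[0,0,0],[0,0,0],1]
    - [[0,0,0],[0,0,0],1]

```text
t: 8.57
position: [0.5369, 0.2158, 0.0269]
tcp_rot: [1.099, 1.57, 1.327]
contact_force: [-0.1, 0.6, -0.9]
opening: 0.0266
```

apply_moves:
  increments:
    - [[0,0,-0.1],[0,0,0],1]
    - [[0,0,-0.1],[0,0,0],1]
    - [[0,0,-0.1],[0,0,0],1]
    - [[0,0,0],[0,0,0],1]

```text
t: 8.9
position: [0.537, 0.2158, 0.024]
tcp_rot: [0.775, 1.57, 1.002]
contact_force: [-0.2, 0.7, -1.2]
opening: 0.0265
```

apply_moves:
  increments:
    - [[0,0,-0.1],[0,0,0],1]
    - [[0,0,-0.1],[0,0,0],1]
    - [[0,0,0],[0,0,0],1]
    - [[0,0,0],[0,0,0],1]

```text
t: 9.23
position: [0.537, 0.2158, 0.0221]
tcp_rot: [0.867, 1.57, 1.094]
contact_force: [-0.5, -0.2, -1.0]
opening: 0.0269
```

apply_moves:
  increments:
    - [[0,0,-0.1],[0,0,0],1]
    - [[0,0,0],[0,0,0],1]
    - [[0,0,0],[0,0,0],1]

```text
t: 9.48
position: [0.5373, 0.2159, 0.0214]
tcp_rot: [0.515, 1.569, 0.743]
contact_force: [-0.2, -0.1, 2.2]
opening: 0.0266
```

apply_moves:
  increments:
    - [[0,0,-0.1],[0,0,0],1]
    - [[0,0,0],[0,0,0],1]
    - [[0,0,0],[0,0,0],1]

```text
t: 9.73
position: [0.5375, 0.2159, 0.0213]
tcp_rot: [0.442, 1.569, 0.669]
contact_force: [-3.8, -2.0, 14.1]
opening: 0.0266
```

Touchdown at 21.4 mm against 21.6 expected. Easing off, releasing partly and withdrawing.

apply_moves:
  increments:
    - [[0,0,0.06],[0,0,0],1]
    - [[0,0,0],[0,0,0],0.52]
    - [[0,0,0],[0,0,0],0.52]
    - [[0,0,0],[0,0,0],0.52]
    - [[0,0,0.5],[0,0,0],0.52]
    - [[0,0,1.5],[0,0,0],0.52]
    - [[0,0,3],[0,0,0],0.52]
    - [[0,0,3.5],[0,0,0],0.52]

```text
t: 10.4
position: [0.5354, 0.2152, 0.1051]
tcp_rot: [3.129, 1.567, -2.927]
contact_force: [1.2, 0.4, 0.3]
opening: 0.0415
```

Run:
```python
from h import *
# reported TCP targets: 18mm above underside on axis, pot k; grip ref from pot c: TCP (521.4,-134.5,66.0)
g=np.array([521.4,-134.5,66.0])
for k in(1,2): print(k,np.round(g-80*k*DY,1),np.round(g-80*k*DY+75*UP,1))
need(g-80*DY+75*UP,UP,DY)
```

```text
1 [ 516.9 -214.4   66. ] [ 485.3 -212.6  134. ]
2 [ 512.5 -294.3   66. ] [ 480.8 -292.5  134. ]
t 10.4 open 41.5 F [1.2 0.4 0.3] q [ 0.38  0.38  1.81  0.    0.95 -1.42]
pos [535.4 215.2 105.1] d(cm) [ -5.01 -42.78   2.88] rv [ 0.038 -0.44  -0.279] deg 29.9
[[-0.003, -0.226, 0.974], [-0.001, 0.974, 0.226], [-1.0, 0.0, -0.003]]
```

apply_moves:
  increments:
    - [[0,-1,3],[0,0,0],0.35]
    - [[-0.4,-3.3,2],[0.003,-0.036,-0.023],0.35]
    - [[-0.4,-3.3,0.5],[0.003,-0.036,-0.023],0.35]
    - [[-0.4,-3.3,0],[0.003,-0.036,-0.023],0.35]
    - [[-0.4,-3.3,0],[0.003,-0.036,-0.023],0.35]
    - [[-0.4,-3.3,0],[0.003,-0.036,-0.023],0.35]
    - [[-0.4,-3.3,0],[0.003,-0.036,-0.023],0.35]
    - [[-0.4,-3.3,0],[0.003,-0.036,-0.023],0.35]

```text
t: 11.07
position: [0.5086, -0.0266, 0.1612]
tcp_rot: [-0.063, 1.315, 0.002]
contact_force: [0.0, -0.8, 0.1]
opening: 0.0552
```

apply_moves:
  increments:
    - [[-0.4,-3.3,0],[0.003,-0.036,-0.023],0.35]
    - [[-0.4,-3.3,0],[0.003,-0.036,-0.023],0.35]
    - [[-0.4,-3.3,0],[0.003,-0.036,-0.023],0.35]
    - [[-0.4,-3.3,0],[0.003,-0.036,-0.023],0.35]
    - [[-0.4,-3.3,0],[0.004,-0.044,-0.025],0.35]
    - [[-0.1,-2.0,0],[0,0,0],0.35]
    - [[0,0,0],[0,0,0],0.35]
    - [[0,0,0],[0,0,0],0.35]

```text
t: 11.73
position: [0.4877, -0.2113, 0.1609]
tcp_rot: [0.001, 1.13, -0.057]
contact_force: [0.2, 0.3, 0.0]
opening: 0.0555
```

Run:
```python
from h import *
g=np.array([521.4,-134.5,66.0]); need(g-80*DY+75*UP,UP,DY)
d=get_image('top')
for r in top_faces(d,375,225,495,300,92): print(np.round(r,1),np.round(ray(d,r[0],r[1],.119)*1000,1))
s=get_image('scene')
for r in top_faces(s,330,210,415,290,90): print(np.round(r[:2],1),np.round(ray(s,r[0],r[1],.080)*1000,1))
for r in top_faces(d,222,212,312,302,112): print(np.round(r[:2],1),np.round(ray(d,r[0],r[1],.080)*1000,1))
```

```text
t 11.7 open 55.5 F [0.2 0.3 0. ] q [-0.56  0.06  2.19  0.41  0.54 -2.39]
pos [ 487.7 -211.3  160.9] d(cm) [-0.24 -0.13 -2.69] rv [-0.     0.004  0.002] deg 0.3
[[0.426, 0.058, 0.903], [-0.024, 0.998, -0.052], [-0.904, 0.0, 0.427]]
[473.4 277.3 473.3 277.3  12.2  11.1  10. ] [ 487.4 -297.6  119. ]
[441.5 274.4 441.1 274.2  15.1  10.8   1.7] [ 492.5 -219.4  119. ]
[481.2 262.1 481.5 261.1   3.2  16.7  11.1] [ 525.3 -317.7  119. ]
[449.8 260.9 449.9 260.7   3.   18.2   6.1] [ 526.3 -240.4  119. ]
[403.9 262.5 401.4 264.8  37.8  28.9   4.6] [ 519.3 -127.5  119. ]
[370.1 262.6] [600.9 235.1  80. ]
[393.1 254.8] [554.5 279.2  80. ]
[350.4 249.2] [585.6 173.4  80. ]
[372.6 241.4] [539.4 215.6  80. ]
[396.  234.6] [493.9 262.4  80. ]
[245.9 271. ] [491.1 261.9  80. ]
[265.2 253.1] [537.5 215.4  80. ]
[239.9 246.1] [553.6 279.7  80. ]
[282.4 235.5] [583.6 173.5  80. ]
[258.2 228.8] [599.3 235.3  80. ]
```

The middle pot stands at (537.5, 215.4), 64 mm or more from its neighbours, which did not move. Approaching pot b.

apply_moves:
  increments:
    - [[-0.24,-0.2,-1.4],[0,0.004,0.002],0.35]
    - [[0,0,-1.29],[0,0,0],0.35]
    - [[0.6,-0.03,-1.3],[0,0,0],0.35]
    - [[0.6,-0.03,-1.3],[0,0,0],0.35]
    - [[0.6,-0.03,-1.3],[0,0,0],0.35]
    - [[0.4,-0.02,-0.8],[0,0,0],0.35]
    - [[0,0,0],[0,0,0],0.35]
    - [[0,0,0],[0,0,0],0.35]

```text
t: 12.5
position: [0.5077, -0.2122, 0.0866]
tcp_rot: [0.001, 1.135, -0.05]
contact_force: [0.1, 0.2, -0.0]
opening: 0.0555
```

Run:
```python
from h import *
need([517,-215.2,66],UP,DY)
```

```text
t 12.5 open 55.5 F [ 0.1  0.2 -0. ] q [-0.54  0.23  2.21  0.58  0.37 -2.57]
pos [ 507.7 -212.2   86.6] d(cm) [ 0.93 -0.3  -2.06] rv [-0.001 -0.    -0.005] deg 0.3
[[0.422, 0.051, 0.905], [-0.021, 0.999, -0.047], [-0.907, 0.001, 0.422]]
```

apply_moves:
  increments:
    - [[0.3,-0.2,-0.7],[0,0,-0.005],0.35]
    - [[0.33,-0.1,-0.7],[0,0,0],0.35]
    - [[0.3,0,-0.66],[0,0,0],0.35]
    - [[0,0,0],[0,0,0],0.35]
    - [[0,0,0],[0,0,0],1]
    - [[0,0,0],[0,0,0],1]
    - [[0,0,0],[0,0,0],1]
    - [[0,0,0],[0,0,0],1]

```text
t: 13.17
position: [0.5168, -0.2163, 0.0665]
tcp_rot: [-0.0, 1.134, -0.058]
contact_force: [-2.2, -0.2, 1.8]
opening: 0.0267
```

Run:
```python
from h import *
need([517,-215.2,66],UP,DY)
```

```text
t 13.2 open 26.7 F [-2.2 -0.2  1.8] q [-0.53  0.28  2.21  0.65  0.32 -2.63]
pos [ 516.8 -216.3   66.5] d(cm) [ 0.02  0.11 -0.05] rv [0.    0.001 0.002] deg 0.1
[[0.422, 0.058, 0.905], [-0.025, 0.998, -0.052], [-0.906, -0.0, 0.423]]
```

apply_moves:
  increments:
    - [[-0.21,0.01,0.45],[0,0,0],1]
    - [[-0.42,0.02,0.91],[0,0,0],1]
    - [[-0.63,0.03,1.36],[0,0,0],1]
    - [[-0.84,0.05,1.81],[0,0,0],1]
    - [[-1.0,0.06,2.2],[0,0,0],1]
    - [[-0.4,0.5,2.5],[0,0,0],1]

```text
t: 13.67
position: [0.4798, -0.2094, 0.1584]
tcp_rot: [0.001, 1.137, -0.058]
contact_force: [-0.3, 0.6, -2.5]
opening: 0.0267
```

Run:
```python
from h import *
need([520.5,153.9,155],[0,0,1],[-.26,.966,0])
```

```text
t 13.7 open 26.7 F [-0.3  0.6 -2.5] q [-0.56  0.05  2.2   0.41  0.54 -2.39]
pos [ 479.8 -209.4  158.4] d(cm) [ 4.07 36.33 -0.34] rv [-0.045  0.433  0.316] deg 30.9
[[0.42, 0.059, 0.906], [-0.024, 0.998, -0.053], [-0.907, 0.0, 0.42]]
```

apply_moves:
  increments:
    - [[0.34,2.2,0],[-0.004,0.036,0.026],1]
    - [[0.34,3.0,0],[-0.004,0.036,0.026],1]
    - [[0.34,3.0,0],[-0.004,0.036,0.026],1]
    - [[0.34,3.0,0],[-0.004,0.036,0.026],1]
    - [[0.34,3.0,0],[-0.004,0.036,0.026],1]
    - [[0.34,3.0,0],[-0.004,0.036,0.026],1]
    - [[0.34,3.0,0],[-0.004,0.036,0.026],1]
    - [[0.34,3.0,0],[-0.004,0.036,0.026],1]

```text
t: 14.33
position: [0.5088, 0.0235, 0.1591]
tcp_rot: [-0.132, 1.423, 0.024]
contact_force: [0.5, 0.3, -2.1]
opening: 0.0266
```

apply_moves:
  increments:
    - [[0.34,3.0,0],[-0.004,0.036,0.026],1]
    - [[0.34,3.0,0],[-0.004,0.036,0.026],1]
    - [[0.34,3.0,0],[-0.004,0.036,0.026],1]
    - [[0.3,2.5,0],[-0.003,0.037,0.028],1]
    - [[0,1.0,0],[0,0,0],1]
    - [[0,0,0],[0,0,0],1]
    - [[0,0,0],[0,0,0],1]
    - [[0,0,0],[0,0,0],1]

```text
t: 15.0
position: [0.5217, 0.1463, 0.1585]
tcp_rot: [-0.917, 1.566, -0.656]
contact_force: [-0.3, -0.5, -1.8]
opening: 0.0262
```

Run:
```python
from h import *
need([520.5,153.9,120],[0,0,1],[-.26,.966,0])
```

```text
t 15.0 open 26.2 F [-0.3 -0.5 -1.8] q [ 0.27  0.26  1.85 -0.    1.03 -1.56]
pos [521.7 146.3 158.5] d(cm) [-0.12  0.76 -3.85] rv [0.003 0.004 0.001] deg 0.3
[[0.004, -0.258, 0.966], [-0.003, 0.966, 0.258], [-1.0, -0.004, 0.003]]
```

apply_moves:
  increments:
    - [[-0.12,0.7,-1.5],[0.003,0.004,0.001],1]
    - [[0,0,-2],[0,0,0],1]
    - [[0,0,-2.5],[0,0,0],1]
    - [[0,0,-2],[0,0,0],1]
    - [[0,0,-1],[0,0,0],1]
    - [[0,0,0],[0,0,0],1]
    - [[0,0,0],[0,0,0],1]
    - [[0,0,0],[0,0,0],1]

```text
t: 15.67
position: [0.522, 0.1542, 0.0698]
tcp_rot: [0.439, 1.569, 0.702]
contact_force: [0.5, -0.3, -1.1]
opening: 0.0269
```

apply_moves:
  increments:
    - [[-0.15,-0.03,-0.6],[0,0,0],1]
    - [[0,0,-0.6],[0,0,0],1]
    - [[0,0,-0.6],[0,0,0],1]
    - [[0,0,-0.6],[0,0,0],1]
    - [[0,0,0],[0,0,0],1]
    - [[0,0,0],[0,0,0],1]

```text
t: 16.17
position: [0.5192, 0.1541, 0.044]
tcp_rot: [2.422, 1.569, 2.686]
contact_force: [-0.3, -0.0, -1.5]
opening: 0.0269
```

apply_moves:
  increments:
    - [[0,0,-0.6],[0,0,0],1]
    - [[0,0,-0.6],[0,0,0],1]
    - [[0,0,-0.5],[0,0,0],1]
    - [[0,0,-0.3],[0,0,0],1]
    - [[0,0,-0.1],[0,0,0],1]
    - [[0,0,0],[0,0,0],1]
    - [[0,0,0],[0,0,0],1]

```text
t: 16.75
position: [0.5197, 0.1541, 0.0235]
tcp_rot: [1.562, 1.57, 1.825]
contact_force: [0.5, -0.9, -1.6]
opening: 0.0266
```

apply_moves:
  increments:
    - [[0,0,-0.1],[0,0,0],1]
    - [[0,0,-0.07],[0,0,0],1]
    - [[0,0,0],[0,0,0],1]
    - [[0,0,0],[0,0,0],1]

```text
t: 17.08
position: [0.5199, 0.1542, 0.0222]
tcp_rot: [0.914, 1.57, 1.177]
contact_force: [-0.3, 0.2, 1.8]
opening: 0.0266
```

apply_moves:
  increments:
    - [[0,0,-0.08],[0,0,0],1]
    - [[0,0,0],[0,0,0],1]
    - [[0,0,0],[0,0,0],1]

```text
t: 17.33
position: [0.5202, 0.1544, 0.0221]
tcp_rot: [0.726, 1.569, 0.989]
contact_force: [-3.2, -0.3, 11.4]
opening: 0.0271
```

apply_moves:
  increments:
    - [[0,0,0.06],[0,0,0],1]
    - [[0,0,0],[0,0,0],0.52]
    - [[0,0,0],[0,0,0],0.52]
    - [[0,0,0],[0,0,0],0.52]
    - [[0,0,0.5],[0,0,0],0.52]
    - [[0,0,1.5],[0,0,0],0.52]
    - [[0,0,3.5],[0,0,0],0.52]
    - [[0,0,4],[0,0,0],0.52]

```text
t: 18.0
position: [0.5177, 0.1535, 0.1161]
tcp_rot: [2.968, 1.566, -3.052]
contact_force: [1.4, -0.0, 0.7]
opening: 0.0405
```

Run:
```python
from h import *
need(np.array([512.3,-296,66])+100*UP,UP,DY)
```

```text
t 18.0 open 40.5 F [ 1.4 -0.   0.7] q [ 0.28  0.31  1.88  0.    0.95 -1.55]
pos [517.7 153.5 116.1] d(cm) [ -4.76 -44.72   4.06] rv [ 0.045 -0.441 -0.314] deg 31.1
[[-0.005, -0.26, 0.966], [-0.0, 0.966, 0.26], [-1.0, 0.001, -0.005]]
```

apply_moves:
  increments:
    - [[0,-2,2.5],[0.003,-0.03,-0.02],0.35]
    - [[-0.36,-3.3,1.5],[0.003,-0.034,-0.023],0.35]
    - [[-0.36,-3.3,0],[0.003,-0.034,-0.024],0.35]
    - [[-0.36,-3.3,0],[0.003,-0.034,-0.024],0.35]
    - [[-0.36,-3.3,0],[0.003,-0.034,-0.024],0.35]
    - [[-0.36,-3.3,0],[0.003,-0.034,-0.024],0.35]
    - [[-0.36,-3.3,0],[0.003,-0.034,-0.024],0.35]
    - [[-0.36,-3.3,0],[0.003,-0.034,-0.024],0.35]

```text
t: 18.67
position: [0.494, -0.0984, 0.1572]
tcp_rot: [-0.08, 1.3, -0.005]
contact_force: [0.9, 0.2, 0.6]
opening: 0.0555
```

apply_moves:
  increments:
    - [[-0.36,-3.3,0],[0.003,-0.034,-0.024],0.35]
    - [[-0.36,-3.3,0],[0.003,-0.034,-0.024],0.35]
    - [[-0.36,-3.3,0],[0.003,-0.034,-0.024],0.35]
    - [[-0.36,-3.3,0],[0.004,-0.034,-0.024],0.35]
    - [[-0.36,-3.3,0],[0.004,-0.034,-0.024],0.35]
    - [[-0.36,-3.0,0],[0,0,0],0.35]
    - [[0,0,0],[0,0,0],0.35]
    - [[0,0,0],[0,0,0],0.35]

```text
t: 19.33
position: [0.4723, -0.2935, 0.1568]
tcp_rot: [-0.012, 1.133, -0.064]
contact_force: [-0.7, -0.0, -0.4]
opening: 0.0557
```

Run:
```python
from h import *
need(np.array([512.3,-296,66])+75*UP,UP,DY)
d=get_image('top');s=get_image('scene')
for r in top_faces(s,330,210,415,290,90): print(np.round(r[:2],1),np.round(ray(s,r[0],r[1],.080)*1000,1))
for r in top_faces(d,222,212,312,302,112): print(np.round(r[:2],1),np.round(ray(d,r[0],r[1],.080)*1000,1))
```

```text
t 19.3 open 55.7 F [-0.7 -0.  -0.4] q [-0.74  0.13  2.12  0.49  0.6  -2.63]
pos [ 472.3 -293.5  156.8] d(cm) [ 0.83 -0.07 -2.28] rv [ 0.005  0.001 -0.003] deg 0.3
[[0.423, 0.053, 0.904], [-0.027, 0.999, -0.046], [-0.906, -0.005, 0.424]]
[370.1 262.6] [600.7 235.2  80. ]
[393. 255.] [555.2 279.1  80. ]
[350.4 248.9] [584.8 172.9  80. ]
[372.6 241.4] [539.5 215.5  80. ]
[396.1 234.6] [493.7 262.6  80. ]
[354.2 228.1] [521.6 155.2  80. ]
[245.9 271. ] [491.1 261.8  80. ]
[289.1 260.7] [519.7 154.5  80. ]
[265.2 253.1] [537.5 215.3  80. ]
[240.  246.1] [553.7 279.6  80. ]
[282.4 235.4] [583.9 173.5  80. ]
[258.2 228.6] [599.6 235.4  80. ]
```

apply_moves:
  increments:
    - [[0.83,-0.07,-2.28],[0.005,0.001,-0.003],0.35]
    - [[0,0,0],[0,0,0],0.35]
    - [[0.6,-0.03,-1.3],[0,0,0],0.35]
    - [[0.6,-0.03,-1.3],[0,0,0],0.35]
    - [[0.6,-0.03,-1.3],[0,0,0],0.35]
    - [[0.4,-0.02,-0.8],[0,0,0],0.35]
    - [[0,0,0],[0,0,0],0.35]
    - [[0,0,0],[0,0,0],0.35]

```text
t: 20.1
position: [0.5032, -0.2927, 0.0868]
tcp_rot: [0.001, 1.135, -0.051]
contact_force: [0.9, -0.5, -0.7]
opening: 0.0551
```

Run:
```python
from h import *
need([512.3,-296,66],UP,DY)
```

```text
t 20.1 open 55.1 F [ 0.9 -0.5 -0.7] q [-0.7   0.28  2.13  0.62  0.45 -2.74]
pos [ 503.2 -292.7   86.8] d(cm) [ 0.91 -0.33 -2.08] rv [-0.    -0.    -0.004] deg 0.2
[[0.422, 0.052, 0.905], [-0.022, 0.999, -0.047], [-0.906, 0.0, 0.422]]
```

apply_moves:
  increments:
    - [[0.3,-0.2,-0.7],[0,0,-0.005],0.35]
    - [[0.33,-0.1,-0.7],[0,0,0],0.35]
    - [[0.28,0,-0.68],[0,0,0],0.35]
    - [[0,0,0],[0,0,0],0.35]
    - [[0,0,0],[0,0,0],1]
    - [[0,0,0],[0,0,0],1]
    - [[0,0,0],[0,0,0],1]
    - [[0,0,0],[0,0,0],1]

```text
t: 20.77
position: [0.512, -0.2966, 0.0662]
tcp_rot: [-0.001, 1.134, -0.059]
contact_force: [-2.0, 0.5, 2.1]
opening: 0.0269
```

Run:
```python
from h import *
need([512.3,-296,66],UP,DY)
```

```text
t 20.8 open 26.9 F [-2.   0.5  2.1] q [-0.69  0.33  2.12  0.68  0.41 -2.79]
pos [ 512.  -296.6   66.2] d(cm) [ 0.03  0.06 -0.02] rv [0.    0.    0.002] deg 0.1
[[0.422, 0.058, 0.905], [-0.025, 0.998, -0.053], [-0.906, -0.0, 0.423]]
```

apply_moves:
  increments:
    - [[-0.21,0.01,0.45],[0,0,0],1]
    - [[-0.42,0.02,0.91],[0,0,0],1]
    - [[-0.63,0.03,1.36],[0,0,0],1]
    - [[-0.84,0.05,1.81],[0,0,0],1]
    - [[-1.0,0.06,2.2],[0,0,0],1]
    - [[-0.4,0.5,2.5],[0,0,0],1]

```text
t: 21.27
position: [0.4751, -0.2897, 0.1588]
tcp_rot: [0.0, 1.136, -0.059]
contact_force: [0.5, -0.1, -2.6]
opening: 0.0272
```

Run:
```python
from h import *
need([473.2,199.7,158],[0,0,1],[-.24,.97,0])
```

```text
t 21.3 open 27.2 F [ 0.5 -0.1 -2.6] q [-0.73  0.12  2.12  0.48  0.61 -2.6 ]
pos [ 475.1 -289.7  158.8] d(cm) [-0.19 48.94 -0.08] rv [-0.04   0.434  0.297] deg 30.2
[[0.42, 0.059, 0.906], [-0.025, 0.998, -0.053], [-0.907, 0.0, 0.421]]
```

apply_moves:
  increments:
    - [[0,1.5,0],[-0.003,0.028,0.019],1]
    - [[0,3.3,0],[-0.003,0.028,0.019],1]
    - [[0,3.3,0],[-0.003,0.028,0.019],1]
    - [[0,3.3,0],[-0.003,0.028,0.019],1]
    - [[0,3.3,0],[-0.003,0.028,0.019],1]
    - [[0,3.3,0],[-0.003,0.028,0.019],1]
    - [[0,3.3,0],[-0.003,0.028,0.019],1]
    - [[0,3.3,0],[-0.003,0.028,0.019],1]

```text
t: 21.93
position: [0.4766, -0.0431, 0.1593]
tcp_rot: [-0.103, 1.358, -0.004]
contact_force: [0.5, 1.0, -1.5]
opening: 0.027
```

apply_moves:
  increments:
    - [[0,3.3,0],[-0.002,0.028,0.019],1]
    - [[0,3.3,0],[-0.002,0.028,0.019],1]
    - [[0,3.3,0],[-0.002,0.028,0.019],1]
    - [[0,3.3,0],[-0.002,0.028,0.019],1]
    - [[0,3.3,0],[-0.002,0.028,0.019],1]
    - [[0,3.3,0],[-0.002,0.028,0.019],1]
    - [[0,3.0,0],[-0.002,0.028,0.019],1]
    - [[0,1.0,0],[-0.002,0.014,0.012],1]

```text
t: 22.6
position: [0.4778, 0.1971, 0.1594]
tcp_rot: [0.008, 1.567, 0.254]
contact_force: [0.3, -0.8, -1.9]
opening: 0.0269
```

apply_moves:
  increments:
    - [[0,0,0],[0,0,0],1]
    - [[0,0,0],[0,0,0],1]
    - [[0,0,0],[0,0,0],1]

```text
t: 22.85
position: [0.4768, 0.1927, 0.1584]
tcp_rot: [-0.442, 1.568, -0.199]
contact_force: [0.4, 0.1, -2.7]
opening: 0.0272
```

Run:
```python
from h import *
need([473.2,199.7,120],[0,0,1],[-.24,.97,0])
```

```text
t 22.9 open 27.2 F [ 0.4  0.1 -2.7] q [ 0.38  0.22  1.9  -0.    1.02 -1.43]
pos [476.8 192.7 158.4] d(cm) [-0.36  0.7  -3.84] rv [ 0.001  0.003 -0.001] deg 0.2
[[0.003, -0.241, 0.971], [-0.001, 0.971, 0.241], [-1.0, -0.001, 0.003]]
```

apply_moves:
  increments:
    - [[-0.36,0.7,-1.5],[0.001,0.003,0],1]
    - [[0,0,-2],[0,0,0],1]
    - [[0,0,-2.5],[0,0,0],1]
    - [[0,0,-2],[0,0,0],1]
    - [[0,0,-1],[0,0,0],1]
    - [[0,0,0],[0,0,0],1]
    - [[0,0,0],[0,0,0],1]
    - [[0,0,0],[0,0,0],1]

```text
t: 23.52
position: [0.4745, 0.2009, 0.0695]
tcp_rot: [0.62, 1.568, 0.864]
contact_force: [0.3, -0.1, -1.6]
opening: 0.0271
```

apply_moves:
  increments:
    - [[-0.1,-0.1,-0.6],[0,0,0],1]
    - [[0,0,-0.6],[0,0,0],1]
    - [[0,0,-0.6],[0,0,0],1]
    - [[0,0,-0.6],[0,0,0],1]
    - [[0,0,0],[0,0,0],1]
    - [[0,0,0],[0,0,0],1]

```text
t: 24.02
position: [0.4722, 0.1999, 0.0438]
tcp_rot: [2.268, 1.569, 2.512]
contact_force: [0.8, 0.1, -2.4]
opening: 0.027
```

apply_moves:
  increments:
    - [[0,0,-0.6],[0,0,0],1]
    - [[0,0,-0.6],[0,0,0],1]
    - [[0,0,-0.5],[0,0,0],1]
    - [[0,0,-0.3],[0,0,0],1]
    - [[0,0,-0.1],[0,0,0],1]
    - [[0,0,0],[0,0,0],1]
    - [[0,0,0],[0,0,0],1]

```text
t: 24.6
position: [0.4727, 0.2, 0.0233]
tcp_rot: [1.397, 1.569, 1.642]
contact_force: [0.7, -0.2, -2.6]
opening: 0.0267
```

apply_moves:
  increments:
    - [[0,0,-0.1],[0,0,0],1]
    - [[0,0,-0.07],[0,0,0],1]
    - [[0,0,0],[0,0,0],1]
    - [[0,0,0],[0,0,0],1]

```text
t: 24.93
position: [0.473, 0.2002, 0.0221]
tcp_rot: [0.934, 1.569, 1.178]
contact_force: [-1.1, 1.2, 4.9]
opening: 0.027
```

apply_moves:
  increments:
    - [[0,0,-0.05],[0,0,0],1]
    - [[0,0,0],[0,0,0],1]
    - [[0,0,0],[0,0,0],1]

```text
t: 25.18
position: [0.473, 0.2003, 0.0221]
tcp_rot: [0.909, 1.569, 1.153]
contact_force: [-2.7, -0.4, 12.7]
opening: 0.0268
```

Touched down. Releasing, rising and moving clear of the view.

apply_moves:
  increments:
    - [[0,0,0.06],[0,0,0],1]
    - [[0,0,0],[0,0,0],0.52]
    - [[0,0,0],[0,0,0],0.52]
    - [[0,0,0],[0,0,0],0.52]
    - [[0,0,0.5],[0,0,0],0.52]
    - [[0,0,1.5],[0,0,0],0.52]
    - [[0,0,3.5],[0,0,0],0.52]
    - [[0,0,4],[0,0,0],0.52]

```text
t: 25.85
position: [0.4709, 0.1993, 0.1163]
tcp_rot: [3.011, 1.566, -3.028]
contact_force: [1.2, -0.5, 0.5]
opening: 0.0409
```

apply_moves:
  increments:
    - [[0,0,4],[0,0,0],0.52]
    - [[-2,2,2],[0,0,0],0.52]
    - [[-2.5,3,0],[0,0,0],0.52]
    - [[-2.5,3,0],[0,0,0],0.52]
    - [[-2,3,0],[0,0,0],0.52]
    - [[-1,3,0],[0,0,0],0.52]
    - [[0,3,0],[0,0,0],0.52]
    - [[0,2,0],[0,0,0],0.52]

```text
t: 26.52
position: [0.3718, 0.3926, 0.1774]
tcp_rot: [1.075, 1.568, 1.32]
contact_force: [-0.1, -0.3, 0.6]
opening: 0.0409
```

Run:
```python
from h import *
d=get_image('top');s=get_image('scene')
P=[]
for r in top_faces(d,222,212,312,302,100): q=ray(d,r[0],r[1],.080)*1000; P.append(q[:2]); print(np.round(r[:2],1),np.round(q,1))
for r in top_faces(s,330,205,415,290,80): print('s',np.round(r[:2],1),np.round(ray(s,r[0],r[1],.080)*1000,1))
P=np.array(P); D=np.linalg.norm(P[:,None]-P[None],axis=2); print(np.round(D))
a=cv2.resize(d['image'][205:310,215:320],(400,400),interpolation=3); b=cv2.resize(s['image'][195:300,320:425],(400,400),interpolation=3)
cv2.imwrite('pics/fin.png',((np.hstack([a,b])/255.)**.6*255).astype(np.uint8)); print(sensors.get_state()['position'],sensors.get_state()['t'])
```

```text
[270.4 278.6] [473.5 199.8  80. ]
[245.9 271.1] [490.9 261.9  80. ]
[289.1 260.8] [519.5 154.5  80. ]
[265.3 253.2] [537.3 215.   80. ]
[240.  246.3] [553.2 279.5  80. ]
[282.5 235.5] [583.6 173.2  80. ]
[258.1 228.8] [599.3 235.7  80. ]
s [370.2 262.7] [601.  235.6  80. ]
s [393.1 255. ] [554.9 279.3  80. ]
s [350.5 249. ] [584.9 173.4  80. ]
s [372.5 241.1] [538.6 215.   80. ]
s [396.  234.8] [494.3 262.7  80. ]
s [354.3 228.3] [522.2 155.8  80. ]
s [376.9 221.3] [476.3 200.7  80. ]
[[  0.  64.  65.  66. 113. 113. 131.]
 [ 64.   0. 111.  66.  65. 128. 112.]
 [ 65. 111.   0.  63. 129.  67. 114.]
 [ 66.  66.  63.   0.  66.  62.  65.]
 [113.  65. 129.  66.   0. 111.  64.]
 [113. 128.  67.  62. 111.   0.  64.]
 [131. 112. 114.  65.  64.  64.   0.]]
[0.37251403 0.39300975 0.17712449] 26.6167
```

View pics/fin.png

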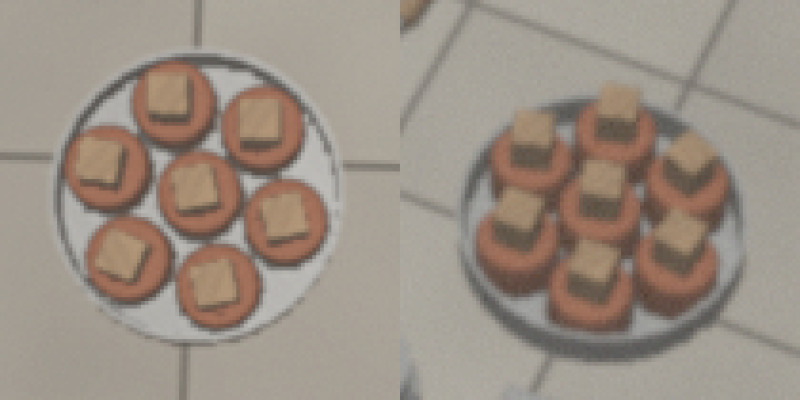

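Seven pots stand upright and flat in the tin, one in the middle and six around it. Centre distances are 62–67 mm, and all stopper tops fit z = 80 mm in both views. The arm is clear of everything.

```bash
python3 -c "
from cell import arm; print(arm.job_done())"
```

```text
the job is handed in; nothing more can be done
None
```

I packed the three display pots into the tin: pot c in the middle, pots b and a in the two free outer places. The job was handed in at about 26.6 s.

**Set-down:** each pot touched the floor within about 0.5 mm of the expected height. I eased each one down to 11–14 N before releasing it.

**Last checks:**
- Both camera views show all seven pots upright, with stopper tops consistent with 80 mm height.
- Neighbouring centre distances measured 62–67 mm.
- The four original pots did not move measurably.
- The arm ended clear of everything.

**What disagreed:**
- **TCP depth:** the reported TCP lay about 34 mm deeper along the tool than the fingertips seen in the images. I used the camera-referenced depth, and the grasps and touchdowns agreed with it.
- **Cameras:** the two cameras differ by about 2 mm in x.
- **Bystanders:** I did not re-measure the other things on the counter at the end. The arm never went near them, and no unexpected contact force appeared in the readings at the end of each move.

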